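# Clip the V-carrier on the optical rail and hold the lens barrel pressed in it

### The job

Check of the photometer's spare lens barrel on the small optical rail: press the loose V-carrier straight down onto the rail, about midway between lamp and screen, until its sprung jaw snaps under the rail's edge and the carrier sits flat on the rail. Then lift the lens barrel out of its black rest, lay it centrally in the V, and hold it pressed evenly onto both steel strips with a steady downward push of about 10 N, without ramming; finish while still holding it pressed there (do not let go or move away at the end). Leave the other things on the bench where they stand.

Things in the scene. Friction and masses are not known exactly. Their poses are not given: they have to be found in the camera images.
- rail_mid (a point): Point on the flat top of the optical rail, on its centre line, midway between lamp and screen, 32 mm above the worktop. y runs along the rail toward the lamp, x across it, away from the robot (yaw varies by 0.2 rad either way). The rail head is 40 mm wide and 10 mm thick with a free underside (web below it 20 mm wide, foot 64 mm wide, 6 mm high).
- rail: The rail: aluminium T-section 340 mm long, fixed on the worktop; origin under its middle, axes as rail_mid. On it are fixed the lamp (dark finned cylinder, its front 108 mm from rail_mid toward +y) and a round white screen in a dark ring (its foot begins 116 mm from rail_mid toward -y), both up to 108 mm above the worktop.
- carrier_grip (a point): V-carrier, loose, aluminium, 0.32 kg, standing on its two cheeks: a saddle for the rail with a V-block on top. Point where to grip it: centre of the V-block, 46 mm above the cheeks' underside. y along the V groove. Block 44 mm wide (x), 50 mm long (y); its upright flanks run from 12 mm below this point to 7 mm above, the V's edges 12 mm above.
- carrier_seat (a point): Centre of the underside of the carrier's base plate, 24 mm below carrier_grip, same axes; this face comes to lie on the rail top. Base plate 62 (x) x 50 (y) x 12 mm thick. Cheeks hang 22 mm below it, 44 mm apart inside with bevelled lead-ins (2 mm play each side of the rail head). Either way round on the rail is right.
- vee_axis (a point): Point of the carrier where the barrel's centre lies when seated: 28 mm above carrier_grip, 52 mm above carrier_seat, so 84 mm above the worktop with the carrier on the rail. y along the V; the V is 50 mm long, centred on this point, 90 degrees wide, open upward, narrower than the barrel.
- jaw (a joint): Dark sprung jaw in the carrier's -x cheek, hinged along y above the tooth; rad, 0 = closed by its spring, up to 0.5 = tooth swung outward. The bevelled tooth reaches 4.5 mm inside the cheek. Pushed down over the rail edge with 8 to 18 N it swings out 0.1 to 0.25 and snaps back to 0 under the rail head when the base plate is down. Its 12 mm outward lever stays below the base plate's top.
- vee_strip_front: Ground steel strip 8 mm wide and 50 mm long on the V's face on the jaw (-x) side, sloping 45 degrees; origin at its centre.
- vee_strip_back: The like strip on the V's other face (+x side); origin at its centre.
- lens_centre (a point): Centre of the lens barrel, a loose aluminium cylinder 48 mm in diameter, 80 mm long, about 0.2 kg: plain for 70 mm, at each end a dark knurled ring (43 mm wide, 5 mm long) round a glass face; both ends alike. y is its axis. At first it lies level in the black rest, axis 38 mm above the worktop. Grip it across its middle.
- lens: The same barrel; origin at its centre, y along its axis.
- rest: Black plastic rest, fixed on the worktop: base 60 x 64 x 6 mm, on it a shallow trough 42 mm wide, 50 mm long along y, 19 mm high, in which the barrel lies; origin under its centre.
- carrier: The V-carrier as a whole; origin at its centre level with the cheeks' underside, 46 mm below carrier_grip, same axes.
- tip_box: Bystander: blue pipette tip box 75 x 120 x 67 mm, loose; origin under its centre.
- timer: Bystander: white bench timer 58 x 72 x 18 mm, loose; origin under its centre.
- cup: Bystander: clear plastic cup, 56 mm wide and 60 mm high, loose; origin under its centre.
- slide_box: Bystander: green slide box 36 x 100 x 72 mm, loose; origin under its centre.

How it is judged:
By the outcome, as a careful person would: the job done as asked, in the order asked, and still so for the second after the job is handed in, while the arm keeps its last pose, push and grip.
It also fails if it takes over 58 s, if anything falls off the work surface, if the arm or the gripper's body presses on something with over 40 N, if the wrist force passes 120 N, or if a joint passes its speed limit or range.

### The arm

A 7-joint arm with a two-finger parallel gripper is mounted at the origin on a cart in front of the work surface, level with it; the furniture and walls round the work are solid. World frame = base frame: x ahead of the robot, y to its left, z up, the work surface at z = 0. Lengths are in m, angles in rad, forces in N, time in s.
With the tool pointing down it reaches from about 0.425 to 0.875 m from the base axis. Payload 4.7 kg.
Tool frame: the origin (TCP) lies on the centre line of the jaws, within the pads' length; the fingertips stand ahead of it and the grasp point (between the pads) lies 2 mm behind it (nose_length is the z of the fingertips in the tool frame, in m); z points along the fingers, y is the line along which they close (so a half turn about z gives the same grasp; the last joint's range is limited). The gripper opens to 87 mm and grips with 3 to 60 N. Pads are 19 mm wide; open, the fingers measure 117 mm over their backs; the gripper's body (75 mm by 190 mm) begins 51 mm behind the grasp point.
Start: joints at [1.146, 0.321, -0.07, 1.45, 0.023, 1.371, -0.057], TCP at [0.276, -0.588, 0.24] pointing down, gripper open.
Joint ranges: [-2.86, 2.86], [-0.3, 2.09], [-1.38, 1.24], [0.06, 2.45], [-1.56, 4.7], [0.09, 2.05], [-2.69, 2.69]. Speed limits (rad/s): [2.57, 2.57, 3.14, 3.14, 3.14, 3.14, 3.14].

### API

Orientations are given as a rotation vector (axis times angle).
In Python, from bench import * gives the robot as it stands.
- The arm moves only by the tool send_rows, never from a script. Its arguments are lists of equal length, an entry for each row: "xyz": the shift along the tool's x, y, z in mm, a list of three; "dr": the turn, a rotation vector about the tool's x, y, z in rad, a list of three. A call has exactly 10 rows; each row is the pose to reach, as a shift and turn from the pose commanded when the call began, along the tool's axes at that moment; what a row does not reach only later rows make up. A row lasts 1/12 s, in which the tool goes at most 41.7 mm and 7.16 degrees, less where a joint would pass 70% of its speed; a pose out of reach is approached as far as the arm can. A call with a gripper value outside its range is refused whole. "jaw" is the finger opening in mm, from 0 to 87, set as the call begins (left out, the last holds). The fingers move at their own pace and stop on an object; "grip_force" is the grip in N (left out, the last holds). Time passes only in rows, so rows that repeat a pose let the fingers close, or fill a call up. It gives the time, the measured TCP pose, the force, the opening and the grip force at its end, in the units of the state.
- get_state(): the state, without advancing time (a new reading comes with each control period).
- get_image(name): name is "side" or "top" or "wrist"; returns the picture (480x640x3 uint8, red, green, blue); there is no depth.
- calibration(name): a dict with "vfov" (degrees; the focal length in pixels is half the picture's height over the tangent of half this angle, whatever the lens; pixels are square), "cx", "cy" (the principal point, pixels), "rvec" (rotation vector, rad) and "tvec" (3), from world to camera coordinates, as OpenCV has them; the wrist camera has in their place "hand_eye" (4x4, takes a point from camera to tool coordinates, whose origin is the TCP and whose axes are the flange's). Camera axes: x right, y down, z forward; pixel columns grow to the right and rows downward; lengths in m; the calibration is good to about 2 mm. A picture is of the moment at which its call begins: read the wrist's pose just before it. calibration takes no time and is no camera call.
- close_job(): hands the job in; it is judged then, once.
The state is a dict: "time": time; "joint_positions": joint angles; "qd": joint speeds; "joint_torque": joint torques, N m; "position": TCP position; "tool_rot": TCP orientation; "ft_force": force on the tool from outside, world axes, zero at the start; "torque": the same for the moment, N m; "grip_width": opening from 0.0 (shut) to 1.0 (fully open); "grip_force": force on a finger pad.
Only numpy, scipy, OpenCV 4.12 (cv2) and the standard library are available. Lean on these libraries where they do the work, as an engineer would, in place of code of your own. Each camera call takes 0.05 s, during which the arm holds its last target. There are 200 camera calls.

## Working session

There is one attempt and no reset: what is moved stays moved. The work goes in short steps, Python scripts to look and compute and a tool call to move; the robot and the scene stay as the last step left them, time stands still between calls to the robot, and variables do not carry over. Pictures are saved under pics/ and viewed, at most 10 in all, crops included, and the job is handed in when it is done.

Besides the shell and the picture viewer there is one more tool, called after "Request:" by a JSON object that holds its "fn" and its "kwargs". send_rows: Moves the arm, as the interface text tells. Its arguments: {"type":"object","properties":{"xyz":{"type":"array"},"dr":{"type":"array"},"jaw":{"type":"number"},"grip_force":{"type":"number"}},"required":["xyz","dr"]}

```bash
mkdir -p pics; ls; python3 - <<'E'
from bench import *
import cv2
s=get_state(); print({k:s[k] for k in s})
for n in("side","top","wrist"):
    print(n,calibration(n)); 
    if n!="wrist": cv2.imwrite(f"pics/{n}0.png",get_image(n)[:,:,::-1])
E
```

```text
pics
{'time': 0.0, 'joint_positions': array([ 1.14610058,  0.3218194 , -0.07009423,  1.45165766,  0.02259611,
        1.37079994, -0.0569401 ]), 'qd': array([-5.61423263e-04,  2.64631565e-05, -4.55076581e-04, -1.06174631e-04,
       -7.54022187e-04, -1.86748713e-04, -1.08402712e-03]), 'joint_torque': array([-8.51415225e-04, -4.91293252e+01, -4.04530624e-01, -3.12525594e+01,
       -6.39201910e-02,  4.37994674e-02,  1.76368476e-04]), 'position': array([ 0.27589597, -0.5879722 ,  0.2384726 ]), 'tool_rot': array([-3.06449910e+00, -6.83341588e-01,  7.87035912e-04]), 'ft_force': array([-0.45299052,  0.68734738,  0.32081722]), 'torque': array([-0.00505405, -0.00262342,  0.01215602]), 'grip_force': 0.0, 'grip_width': 0.9982720404045194}
side {'vfov': 47.07843398463955, 'cx': 326.1992888486932, 'cy': 240.47591757170872, 'rvec': array([ 0.73267896, -2.40916867,  1.38994814]), 'tvec': array([0.44255571, 0.23501653, 1.10400797])}
top {'vfov': 45.16310617567436, 'cx': 321.4526179388054, 'cy': 245.85627806160178, 'rvec': array([ 2.09232263, -2.14103135,  0.2093915 ]), 'tvec': array([-0.02088948,  0.54300946,  1.35872673])}
wrist {'vfov': 67.83669564224091, 'cx': 319.73413771104725, 'cy': 235.56405696102152, 'hand_eye': array([[ 8.50687557e-04, -9.64341556e-01, -2.64659480e-01,
         7.15016178e-02],
       [ 9.99999469e-01,  6.66528038e-04,  7.85637532e-04,
        -5.97623047e-04],
       [-5.81219956e-04, -2.64660008e-01,  9.64341611e-01,
        -1.45240034e-01],
       [ 0.00000000e+00,  0.00000000e+00,  0.00000000e+00,
         1.00000000e+00]])}
```

View pics/top0.png

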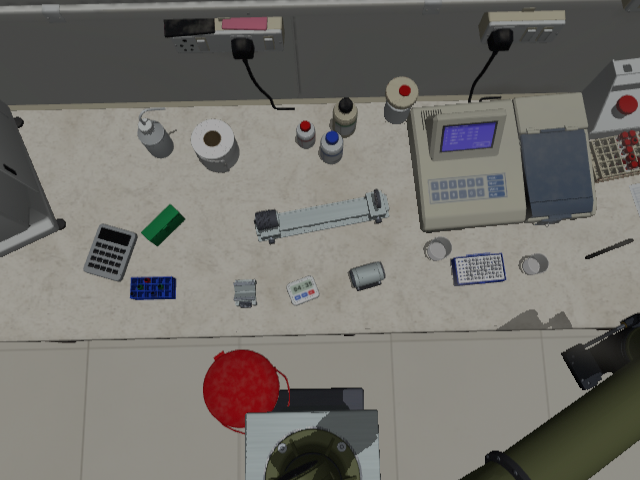

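View pics/side0.png

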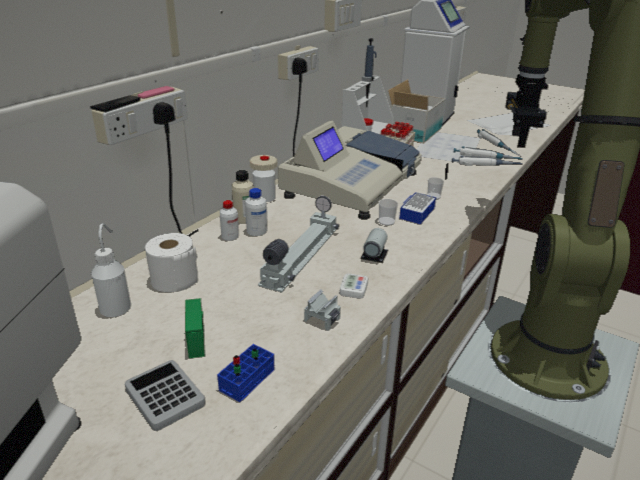

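The top picture shows the carrier at about (245,292), timer (303,290), barrel (368,276), and the rail from the lamp (266,222) to the screen (378,205). I'll enlarge it.

```bash
cat > h.py <<'E'
from bench import *
import numpy as np, cv2
from scipy.spatial.transform import Rotation as R
def K(n):
    c=calibration(n); f=240/np.tan(np.radians(c["vfov"]/2))
    return np.array([[f,0,c["cx"]],[0,f,c["cy"]],[0,0,1.]])
def cam(n,s=None):  # world<-camera R,t
    c=calibration(n)
    if n!="wrist":
        Rm=R.from_rotvec(c["rvec"]).as_matrix(); return Rm.T,-Rm.T@c["tvec"]
    s=s or get_state(); T=np.eye(4); T[:3,:3]=R.from_rotvec(s["tool_rot"]).as_matrix(); T[:3,3]=s["position"]
    M=T@c["hand_eye"]; return M[:3,:3],M[:3,3]
def onz(n,uv,z,s=None):
    Rm,t=cam(n,s); d=Rm@np.linalg.solve(K(n),[uv[0],uv[1],1]); return t+d*(z-t[2])/d[2]
def proj(n,p,s=None):
    Rm,t=cam(n,s); q=K(n)@(Rm.T@(np.asarray(p)-t)); return q[:2]/q[2]
def goto(p,yaw,s=None):
    "shift(mm)/turn in tool axes to TCP p pointing down, tool y at world angle yaw (mod pi)"
    s=s or get_state(); R0=R.from_rotvec(s["tool_rot"]); best=None
    for k in(0,np.pi):
        y=np.array([np.cos(yaw+k),np.sin(yaw+k),0]); z=np.array([0,0,-1.]); 
        r=(R0.inv()*R.from_matrix(np.c_[np.cross(y,z),y,z])).as_rotvec()
        if best is None or np.linalg.norm(r)<np.linalg.norm(best): best=r
    return np.round(1000*R0.inv().apply(np.asarray(p)-s["position"]),1),np.round(best,4)
E
python3 - <<'E'
from h import *
im=cv2.imread("pics/top0.png")
cv2.imwrite("pics/top0c.png",cv2.resize(im[185:305,230:392],None,fx=4.9,fy=4.9,interpolation=cv2.INTER_CUBIC))
for n,uv,z in[("carrier",(245,292),.05),("lens",(368,276),.05),("lampend",(266,222),.03),("scrend",(378,205),.03),("timer",(303,290),.018)]: print(n,onz("top",uv,z).round(3))
E
```

```text
carrier [0.434 0.154 0.05 ]
lens [ 0.466 -0.145  0.05 ]
lampend [0.612 0.104 0.03 ]
scrend [ 0.649 -0.179  0.03 ]
timer [0.439 0.015 0.018]
```

View pics/top0c.png

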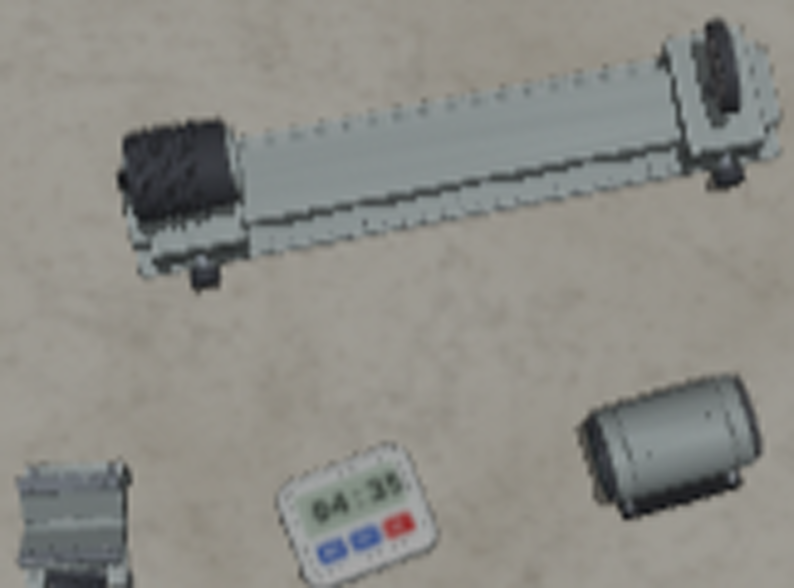

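The enlarged crop shows the carrier with its dark jaw toward the robot (groove nearly along y), the rail yawed about +0.13, and the barrel yawed about +0.25. Next I'll look from the wrist over the barrel.

```bash
python3 - <<'E'
from h import *
import bench
print([a for a in dir(bench) if not a.startswith('_')], getattr(bench,'nose_length',None))
s=get_state(); print(R.from_rotvec(s["tool_rot"]).as_matrix().round(2)); 
for y in (0.2,):print(goto((.50,-.15,.20),y), goto((.47,.154,.20),0))
E
```

```text
['MotionError', 'calibration', 'close_job', 'get_image', 'get_state', 'nose_length'] 0.017
[[ 0.91  0.42 -0.  ]
 [ 0.42 -0.91  0.  ]
 [-0.   -0.   -1.  ]]
(array([ 389. , -301.2,   39. ]), array([-1.6000e-03, -1.1000e-03, -1.3319e+00])) (array([ 491. , -589.1,   39.5]), array([-1.6000e-03, -9.0000e-04, -1.1319e+00]))
```

Request:
{"fn": "send_rows", "kwargs": {"xyz": [[39, -30, 0], [78, -60, 0], [117, -90, 10], [156, -120, 15], [195, -150, 20], [234, -180, 25], [273, -210, 30], [312, -240, 35], [350, -270, 39], [389, -301, 39]], "dr": [[0, 0, -0.12], [0, 0, -0.24], [0, 0, -0.36], [0, 0, -0.48], [0, 0, -0.6], [0, 0, -0.72], [0, 0, -0.84], [0, 0, -0.96], [0, 0, -1.08], [0, 0, -1.2]], "jaw": 87}}

```text
time: 0.93
position: [0.4657, -0.2176, 0.2041]
tool_rot: [-2.138, -2.301, 0.001]
ft_force: [0.7, -0.1, 0.2]
grip_width: 1.002
grip_force: 0.0
```

Request:
{"fn": "send_rows", "kwargs": {"xyz": [[0, 0, 0], [0, 0, 0], [0, 0, 0], [0, 0, 0], [0, 0, 0], [0, 0, 0], [0, 0, 0], [0, 0, 0], [0, 0, 0], [0, 0, 0]], "dr": [[0, 0, -0.12], [0, 0, -0.13], [0, 0, -0.13], [0, 0, -0.13], [0, 0, -0.13], [0, 0, -0.13], [0, 0, -0.13], [0, 0, -0.13], [0, 0, -0.13], [0, 0, -0.13]]}}

```text
time: 1.77
position: [0.4657, -0.2197, 0.2048]
tool_rot: [1.991, 2.43, -0.0]
ft_force: [-0.1, 0.8, 0.1]
grip_width: 1.0
grip_force: 0.0
```

```bash
python3 - <<'E'
from h import *
s=get_state(); cv2.imwrite("pics/w1.png",get_image("wrist")[:,:,::-1]); print(s["time"],s["position"],s["tool_rot"],s["joint_positions"].round(2))
np.save("s1.npy",np.r_[s["position"],s["tool_rot"]])
E
```

```text
1.7667 [ 0.46567318 -0.21971022  0.20476145] [ 1.99147563e+00  2.42962719e+00 -1.02169420e-04] [ 0.83  0.08 -0.46  1.82  0.04  1.26  0.56]
```

View pics/w1.png

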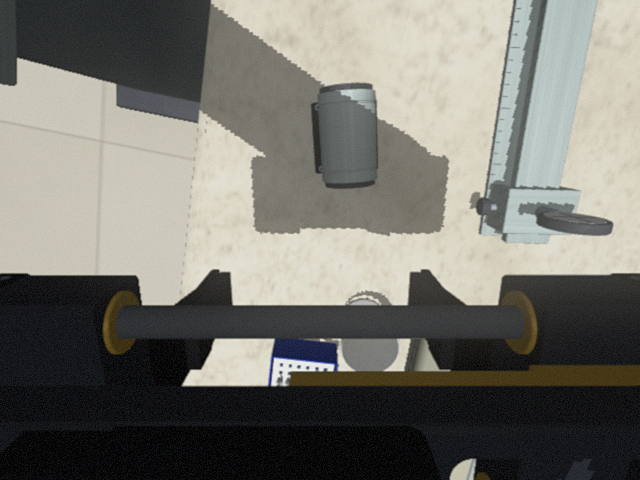

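Wrist picture: the barrel is centred near (347,135), with ends at rows 85 and 187 and sides at columns 319 and 378. The screen foot is around (537,212) and the rail runs upward at columns 515–597.

```bash
python3 - <<'E'
from h import *
v=np.load("s1.npy"); s=dict(position=v[:3],tool_rot=v[3:])
im=cv2.imread("pics/w1.png"); 
a=cv2.resize(im[70:200,300:400],None,fx=4.5,fy=4.5,interpolation=cv2.INTER_CUBIC)
b=cv2.resize(im[0:250,460:620],None,fx=2.34,fy=2.34,interpolation=cv2.INTER_CUBIC)
cv2.imwrite("pics/w1c.png",np.hstack([a,b[:585]]) )
for n,uv,z in[("L",(319,135),.042),("R",(378,135),.042),("far",(346,84),.05),("near",(349,187),.04),("hl",(516,100),.032),("hr",(584,100),.032)]: print(n,onz("wrist",uv,z,s).round(4))
E
```

```text
L [ 0.4496 -0.1469  0.042 ]
R [ 0.4976 -0.1372  0.042 ]
far [ 0.4627 -0.1052  0.05  ]
near [ 0.4836 -0.1843  0.04  ]
hl [ 0.6056 -0.0867  0.032 ]
hr [ 0.6613 -0.0755  0.032 ]
```

View pics/w1c.png

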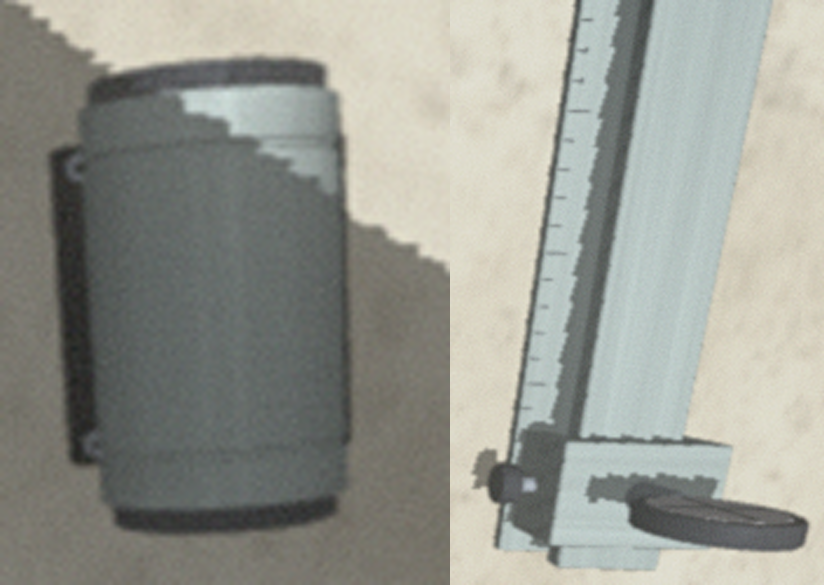

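```bash
python3 - <<'E'
from h import *
v=np.load("s1.npy"); s=dict(position=v[:3],tool_rot=v[3:])
P=lambda uv,z:onz("wrist",uv,z,s)[:2]
f,n=P((346,83.8),.0595),P((350,187.8),.0595); print("ends",f,n,np.linalg.norm(f-n),"mid",(f+n)/2)
d=P((346,92.2),.038)-P((350,178.9),.038); print("lens yaw",np.arctan2(-d[0],d[1]), np.arctan2(-(f-n)[0],(f-n)[1]))
print("width ctr",(P((319,135),.042)+P((378,135),.042))/2)
l0,l1=P((547.6,0),.032),P((516.8,188),.032); r0,r1=P((597.6,0),.032),P((559.6,186.8),.032)
for a,b in((l0,l1),(r0,r1)): print("rail",a,b,np.arctan2(-(a-b)[0],(a-b)[1]))
yaw=np.mean([np.arctan2(-(a-b)[0],(a-b)[1]) for a,b in((l0,l1),(r0,r1))]); ex=np.array([np.cos(yaw),np.sin(yaw)]); ey=np.array([-ex[1],ex[0]])
print(yaw,"width",[(r-l)@ex for r,l in((r0,l0),(r1,l1))])
c=(l1+r1)/2; print("mid est",c+116/1000*ey)
# top cam: lamp/screen ends and head edges
T=lambda x,y,z:onz("top",(230+x/4.9,185+y/4.9),z)[:2]
a=T(240,150,.032);b=T(660,66,.032);c=T(252,222,.032);e=T(682,147,.032); print("top",a,b,c,e,"mid",(a+b+c+e)/4)
for q in((a,b),(c,e)): d=q[0]-q[1]; print(np.arctan2(-d[0],d[1]),np.linalg.norm(d))
print(goto((.45,.10,.20),0),)
E
```

```text
ends [ 0.46230231 -0.10641703] [ 0.48249622 -0.18255225] 0.07876779045374528 mid [ 0.47239927 -0.14448464]
lens yaw 0.2672111911522252 0.2592675750618033
width ctr [ 0.47358226 -0.14202621]
rail [ 0.6048168  -0.01192106] [ 0.63130197 -0.15662875] 0.18102174252559458
rail [ 0.64314776 -0.00421633] [ 0.66829878 -0.14809886] 0.17305404031343785
0.1770378914195162 width [np.float64(0.03908874116063393), np.float64(0.03792077603751074)]
mid est [ 0.62937109 -0.03817692]
top [0.62680019 0.07156934] [ 0.66637573 -0.14545233] [0.58877566 0.06575605] [ 0.62305592 -0.15511663] mid [ 0.62625188 -0.04081089]
0.18037558828983646 0.2206006108479422
0.15397524816476535 0.22351706346180975
(array([316.5,  47.4,   4.7]), array([0.000e+00, 1.000e-04, 1.977e-01]))
```

Request:
{"fn": "send_rows", "kwargs": {"xyz": [[15, 3, 0], [45, 7, 0], [80, 12, 0], [115, 17, 0], [150, 22, 0], [185, 28, 0], [220, 33, 0], [255, 38, 0], [290, 43, 2], [316, 47, 5]], "dr": [[0, 0, 0.02], [0, 0, 0.04], [0, 0, 0.06], [0, 0, 0.08], [0, 0, 0.1], [0, 0, 0.12], [0, 0, 0.14], [0, 0, 0.16], [0, 0, 0.18], [0, 0, 0.198]]}}

```text
time: 2.65
position: [0.4493, 0.1029, 0.2003]
tool_rot: [2.219, 2.222, 0.002]
ft_force: [0.8, -0.9, 0.9]
grip_width: 0.999
grip_force: 0.0
```

```bash
python3 - <<'E'
from h import *
s=get_state(); im=get_image("wrist")[:,:,::-1]; cv2.imwrite("pics/w2.png",im); print(s["time"],s["position"],s["tool_rot"],s["joint_positions"].round(2),np.abs(s["qd"]).max())
np.save("s2.npy",np.r_[s["position"],s["tool_rot"]])
u,v=proj("wrist",(.434,.154,.05),s); print(u,v)
u0=int(np.clip(u-80,0,480));v0=int(np.clip(v-60,0,360)); print(u0,v0)
cv2.imwrite("pics/w2c.png",cv2.resize(im[v0:v0+120,u0:u0+160],None,fx=5,fy=5,interpolation=cv2.INTER_CUBIC))
E
```

```text
2.65 [0.4492558  0.10287097 0.20030351] [2.21896033e+00 2.22241290e+00 1.95065502e-03] [ 0.54 -0.04 -0.79  1.93 -0.03  1.24 -0.24] 0.9554609178076112
301.8933468232495 164.62521058731525
221 104
```

View pics/w2c.png

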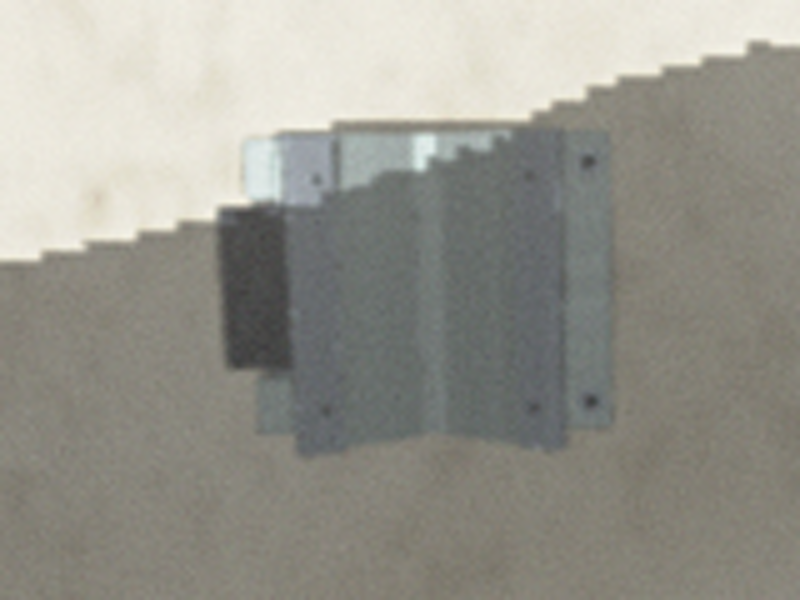

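The crop shows the V-block's top edges: left (278,132)–(300,455), right (555,130)–(568,447). The jaw lever is at the left (robot side), and the base plate corners are (243,140), (257,433), (608,130) and (612,428).

```bash
python3 - <<'E'
from h import *
v=np.load("s2.npy"); s=dict(position=v[:3],tool_rot=v[3:])
P=lambda x,y,z:onz("wrist",(221+x/5,104+y/5),z,s)[:2]
for z,q in((.058,[(278,132),(300,455),(555,130),(568,447)]),(.034,[(243,140),(257,433),(608,130),(612,428)])):
    a,b,c,d=[P(*p,z) for p in q]; print("ctr",(a+b+c+d)/4,"w",np.linalg.norm(c-a),np.linalg.norm(d-b),"l",np.linalg.norm(a-b),np.linalg.norm(c-d),"yaw",[np.arctan2(-e[0],e[1]) for e in(a-b,c-d)],[np.arctan2(e[1],e[0]) for e in(c-a,d-b)])
s=get_state();print(s["position"])
E
```

```text
ctr [0.43770878 0.15589072] w 0.04281433575678832 0.0434279622040897 l 0.05024396984963538 0.04927836147029554 yaw [np.float64(0.041363057908522134), np.float64(0.05422306919187587)] [np.float64(0.009362261460734557), np.float64(0.03214822235829073)]
ctr [0.43764977 0.15575225] w 0.06119156267485701 0.06210688026324433 l 0.049240549279451526 0.050008176040379305 yaw [np.float64(0.014944500144023118), np.float64(0.03336383181152929)] [np.float64(0.028717514391070204), np.float64(0.016290918200029838)]
[0.44835617 0.10810262 0.19989956]
```

```bash
python3 - <<'E'
from h import *
print(goto((.4377,.1558,.12),.03),goto((.4377,.1558,.0530),.03))
E
```

```text
(array([ 47.5, -10.4,  80. ]), array([ 0.001 , -0.0032, -0.0232])) (array([ 47.3, -10.5, 147. ]), array([ 0.001 , -0.0032, -0.0232]))
```

Request:
{"fn": "send_rows", "kwargs": {"xyz": [[15, -3, 5], [30, -6, 20], [40, -9, 40], [47, -10, 60], [47, -10, 80], [47, -10, 100], [47, -10, 115], [47, -10, 125], [47, -10, 130], [47, -10, 130]], "dr": [[0, 0, -0.01], [0, 0, -0.023], [0, 0, -0.023], [0, 0, -0.023], [0, 0, -0.023], [0, 0, -0.023], [0.001, -0.003, -0.023], [0.001, -0.003, -0.023], [0.001, -0.003, -0.023], [0.001, -0.003, -0.023]]}}

```text
time: 3.53
position: [0.4391, 0.1462, 0.069]
tool_rot: [2.196, 2.247, -0.006]
ft_force: [0.9, 0.3, 1.2]
grip_width: 1.0
grip_force: 0.0
```

```bash
python3 - <<'E'
from h import *
print(get_state()["position"],goto((.4377,.1558,.0530),.03))
E
```

```text
[0.43910145 0.14623492 0.06897062] (array([ 9.6, -1.1, 15.9]), array([-0.0028,  0.0029, -0.007 ]))
```

Request:
{"fn": "send_rows", "kwargs": {"xyz": [[5, -0.5, 0], [9.6, -1.1, 3], [9.6, -1.1, 8], [9.6, -1.1, 13], [9.6, -1.1, 16], [9.6, -1.1, 16], [9.6, -1.1, 16], [9.6, -1.1, 16], [9.6, -1.1, 16], [9.6, -1.1, 16]], "dr": [[0, 0, 0], [-0.003, 0.003, -0.007], [-0.003, 0.003, -0.007], [-0.003, 0.003, -0.007], [-0.003, 0.003, -0.007], [-0.003, 0.003, -0.007], [-0.003, 0.003, -0.007], [-0.003, 0.003, -0.007], [-0.003, 0.003, -0.007], [-0.003, 0.003, -0.007]]}}

```text
time: 4.37
position: [0.4385, 0.1559, 0.0539]
tool_rot: [2.187, 2.253, 0.002]
ft_force: [-0.2, 0.1, -0.1]
grip_width: 1.0
grip_force: 0.0
```

Request:
{"fn": "send_rows", "kwargs": {"xyz": [[0, 0, 0], [0, 0, 0], [0, 0, 0], [0, 0, 0], [0, 0, 0], [0, 0, 0], [0, 0, 0], [0, 0, 0], [0, 0, 0], [0, 0, 0]], "dr": [[0, 0, 0], [0, 0, 0], [0, 0, 0], [0, 0, 0], [0, 0, 0], [0, 0, 0], [0, 0, 0], [0, 0, 0], [0, 0, 0], [0, 0, 0]], "jaw": 30, "grip_force": 45}}

```text
time: 5.2
position: [0.4383, 0.156, 0.0537]
tool_rot: [2.187, 2.254, 0.002]
ft_force: [0.1, -0.2, 0.3]
grip_width: 0.5
grip_force: 45.0
```

```bash
python3 - <<'E'
from h import *
s=get_state();print(s)
E
```

```text
{'time': 5.2, 'joint_positions': array([ 0.40431762,  0.19782683, -0.85304049,  2.07528413,  0.18518632,
        0.94160388, -0.51844392]), 'qd': array([-4.80646202e-04, -1.38721972e-03, -1.33550756e-04,  1.36696686e-03,
        1.79407711e-04,  1.90753654e-03, -5.91804605e-05]), 'joint_torque': array([-1.38831121e-02, -2.68726838e+01, -4.04717311e+00, -2.53711581e+01,
       -6.95252605e-02,  3.58781568e-02, -9.09973372e-03]), 'position': array([0.43832709, 0.15601535, 0.05368341]), 'tool_rot': array([2.18684138e+00, 2.25352625e+00, 2.23110579e-03]), 'ft_force': array([ 0.10766336, -0.24804571,  0.2682689 ]), 'torque': array([ 0.00918292, -0.11495589,  0.02577119]), 'grip_force': 44.992272555828094, 'grip_width': 0.4998875615304915}
```

```bash
python3 - <<'E'
from h import *
print(goto((.4383,.156,.175),.175),goto((.628,-.040,.175),.175))
E
```

```text
(array([  -0. ,    0.2, -121.3]), array([ 0.002 ,  0.0002, -0.145 ])) (array([-201.6,  183.9, -120.9]), array([ 0.002 ,  0.0002, -0.145 ]))
```

Request:
{"fn": "send_rows", "kwargs": {"xyz": [[0, 0, -5], [0, 0, -20], [0, 0, -45], [0, 0, -75], [-5, 5, -100], [-25, 23, -115], [-50, 45, -121], [-75, 68, -121], [-100, 91, -121], [-125, 114, -121]], "dr": [[0, 0, 0], [0, 0, 0], [0, 0, 0], [0, 0, 0], [0, 0, -0.02], [0, 0, -0.04], [0, 0, -0.06], [0, 0, -0.08], [0, 0, -0.1], [0, 0, -0.12]]}}

```text
time: 6.03
position: [0.556, 0.0329, 0.1746]
tool_rot: [2.047, 2.382, 0.0]
ft_force: [0.9, 1.4, -4.5]
grip_width: 0.501
grip_force: 45.0
```

Request:
{"fn": "send_rows", "kwargs": {"xyz": [[-20, 20, 0], [-40, 40, 0], [-60, 58, 0], [-70, 66, 0], [-74, 70, 0], [-74, 70, 0], [-74, 70, 0], [-74, 70, 0], [-74, 70, 0], [-74, 70, 0]], "dr": [[0, 0, -0.01], [0, 0, -0.02], [0, 0, -0.025], [0, 0, -0.025], [0, 0, -0.025], [0, 0, -0.025], [0, 0, -0.025], [0, 0, -0.025], [0, 0, -0.025], [0, 0, -0.025]]}}

```text
time: 6.87
position: [0.6355, -0.0272, 0.1754]
tool_rot: [2.016, 2.407, 0.002]
ft_force: [0.6, 0.2, -3.9]
grip_width: 0.499
grip_force: 45.0
```

```bash
python3 - <<'E'
from h import *
s=get_state();print(s["ft_force"],s["torque"],s["position"],goto((.628,-.040,.175),.175),goto((.628,-.040,.1),.175))
E
```

```text
[ 0.60615286  0.21893181 -3.94042536] [-0.06469186 -0.07524013 -0.01540933] [ 0.63545907 -0.02717911  0.17539246] (array([-11.3,  -9.6,   0.4]), array([0.0019, 0.0006, 0.0016])) (array([-11.3,  -9.7,  75.4]), array([0.0019, 0.0006, 0.0016]))
```

Request:
{"fn": "send_rows", "kwargs": {"xyz": [[-6, -4, 3], [-11.3, -9, 12], [-11.3, -9, 27], [-11.3, -9, 42], [-11.3, -9, 55], [-11.3, -9, 65], [-11.3, -9, 70], [-11.3, -9, 70], [-11.3, -9, 70], [-11.3, -9, 70]], "dr": [[0, 0, 0], [0.002, 0, 0.0016], [0.002, 0, 0.0016], [0.002, 0, 0.0016], [0.002, 0, 0.0016], [0.002, 0, 0.0016], [0.002, 0, 0.0016], [0.002, 0, 0.0016], [0.002, 0, 0.0016], [0.002, 0, 0.0016]]}}

```text
time: 7.7
position: [0.6299, -0.0408, 0.1059]
tool_rot: [2.02, 2.405, 0.001]
ft_force: [0.4, -1.5, -3.5]
grip_width: 0.502
grip_force: 45.0
```

```bash
python3 - <<'E'
from h import *
s=get_state(); im=get_image("wrist")[:,:,::-1]; sd=get_image("side")[:,:,::-1]
print(s["position"],s["tool_rot"],s["time"])
np.save("s3.npy",np.r_[s["position"],s["tool_rot"]])
cv2.imwrite("pics/w3.png",im);cv2.imwrite("pics/s3.png",sd)
u,v=map(int,proj("side",s["position"]));print(u,v)
cr=cv2.resize(sd[v-60:v+60,u-80:u+80],None,fx=2.5,fy=2.5,interpolation=cv2.INTER_CUBIC)
a=cv2.resize(im[0:300,160:560],None,fx=1,fy=1)
out=np.zeros((600,800,3),np.uint8); out[:300,:400]=a; out[:300,400:]=cr
b=im[150:300,220:420]; out[300:,:]=cv2.resize(b,(800,600))[:300]
cv2.imwrite("pics/w3c.png",out)
E
```

```text
[ 0.62994131 -0.04077899  0.10592673] [2.01962607e+00 2.40456478e+00 1.01050771e-03] 7.7
301 217
```

View pics/w3c.png

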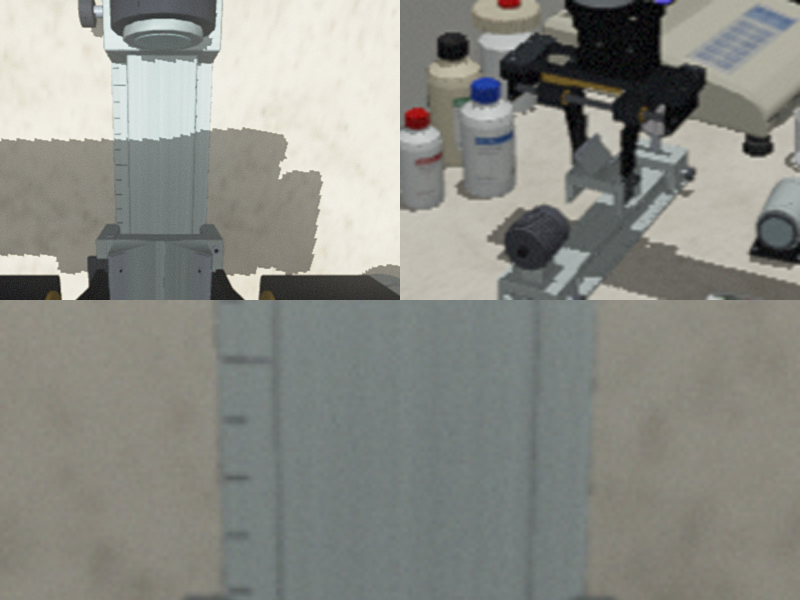

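The picture shows the carrier held above the rail and parallel to it. The rail head edges are at u 288.5/353.5 (row 150) and 290.2/352.5 (row 225).

```bash
python3 - <<'E'
from h import *
v=np.load("s3.npy"); s=dict(position=v[:3],tool_rot=v[3:])
P=lambda u,v,z=.032:onz("wrist",(u,v),z,s)[:2]
l0,r0,l1,r1=P(288.5,150),P(353.5,150),P(290.2,225),P(352.5,225)
m0,m1=(l0+r0)/2,(l1+r1)/2; d=m0-m1
print(np.linalg.norm(r0-l0),np.linalg.norm(r1-l1),m0,m1,np.arctan2(-d[0],d[1]))
o=[P((f[0]-0)/4+220,150+f[1]/4,.006) for f in((215,0),(597,0),(222,300),(585,300))]
print("foot",[np.linalg.norm(o[1]-o[0]),np.linalg.norm(o[3]-o[2])],(o[0]+o[1])/2,(o[2]+o[3])/2)
t=R.from_rotvec(v[3:]).as_matrix()[:,:2]; print("tool yaw",np.arctan2(t[1,1],t[0,1]))
# lateral offset of rail centre from tool, tool frame y
for m in(m0,m1): print("rail ctr in tool (x,y mm)",1000*np.array([ (m-v[:2])@t[:2,0],(m-v[:2])@t[:2,1]]))
# check hand-eye lateral bias using the carrier V edges in w3
E
```

```text
0.03882854963531469 0.039352910457631084 [0.61864254 0.02358572] [ 0.62690283 -0.02176423] 0.18017037941309644
foot [np.float64(0.06381742072641317), np.float64(0.06412547034912)] [0.6192461  0.02280624] [ 0.62782689 -0.02804088]
tool yaw 0.17357873852544128
rail ctr in tool (x,y mm) [ 6.53488804e+01 -1.26637607e-02]
rail ctr in tool (x,y mm) [19.25379446  0.29118267]
```

Request:
{"fn": "send_rows", "kwargs": {"xyz": [[0, 0.4, 4], [0, 0.4, 10], [0, 0.4, 16], [0, 0.4, 19], [0, 0.4, 21], [0, 0.4, 23], [0, 0.4, 25], [0, 0.4, 27], [0, 0.4, 29], [0, 0.4, 30]], "dr": [[0, 0, -0.004], [0, 0, -0.004], [0, 0, -0.004], [0, 0, -0.004], [0, 0, -0.004], [0, 0, -0.004], [0, 0, -0.004], [0, 0, -0.004], [0, 0, -0.004], [0, 0, -0.004]], "jaw": 30, "grip_force": 60}}

```text
time: 8.63
position: [0.6292, -0.0411, 0.0751]
tool_rot: [-2.016, -2.409, 0.002]
ft_force: [-3.1, -0.6, -3.8]
grip_width: 0.499
grip_force: 60.0
```

Request:
{"fn": "send_rows", "kwargs": {"xyz": [[0, 0, 1], [0, 0, 2], [0, 0, 3], [0, 0, 4], [0, 0, 5], [0, 0, 6], [0, 0, 7], [0, 0, 8], [0, 0, 9], [0, 0, 10]], "dr": [[0, 0, 0], [0, 0, 0], [0, 0, 0], [0, 0, 0], [0, 0, 0], [0, 0, 0], [0, 0, 0], [0, 0, 0], [0, 0, 0], [0, 0, 0]]}}

```text
time: 9.47
position: [0.6302, -0.0408, 0.0649]
tool_rot: [2.015, 2.409, 0.001]
ft_force: [0.4, 0.4, -4.9]
grip_width: 0.5
grip_force: 60.0
```

Request:
{"fn": "send_rows", "kwargs": {"xyz": [[0, 0, 0.5], [0, 0, 1], [0, 0, 1.4], [0, 0, 1.8], [0, 0, 2.2], [0, 0, 2.5], [0, 0, 2.8], [0, 0, 3], [0, 0, 3], [0, 0, 3]], "dr": [[0, 0, 0], [0, 0, 0], [0, 0, 0], [0, 0, 0], [0, 0, 0], [0, 0, 0], [0, 0, 0], [0, 0, 0], [0, 0, 0], [0, 0, 0]]}}

```text
time: 10.3
position: [0.6303, -0.0407, 0.0638]
tool_rot: [2.015, 2.408, 0.0]
ft_force: [-3.7, -0.5, 7.3]
grip_width: 0.503
grip_force: 60.0
```

Request:
{"fn": "send_rows", "kwargs": {"xyz": [[0, 0, 0.5], [0, 0, 1], [0, 0, 1.5], [0, 0, 2], [0, 0, 2], [0, 0, 2], [0, 0, 2], [0, 0, 2], [0, 0, 2], [0, 0, 2]], "dr": [[0, 0, 0], [0, 0, 0], [0, 0, 0], [0, 0, 0], [0, 0, 0], [0, 0, 0], [0, 0, 0], [0, 0, 0], [0, 0, 0], [0, 0, 0]]}}

```text
time: 11.13
position: [0.6303, -0.0407, 0.0637]
tool_rot: [2.015, 2.408, -0.001]
ft_force: [-8.1, -0.3, 18.3]
grip_width: 0.499
grip_force: 60.0
```

```bash
python3 - <<'E'
from h import *
s=get_state(); print(s["position"],s["ft_force"],s["torque"]); sd=get_image("side")[:,:,::-1]; cv2.imwrite("pics/s4.png",sd)
E
```

```text
[ 0.63027876 -0.04068355  0.06374311] [-8.1430017  -0.30825541 18.33092109] [ 0.01088835  1.7887281  -0.00715004]
```

Request:
{"fn": "send_rows", "kwargs": {"xyz": [[0, 0, -1], [0, 0, -2], [0, 0, -3], [0, 0, -4], [0, 0, -4.5], [0, 0, -5], [0, 0, -5.5], [0, 0, -5.5], [0, 0, -5.5], [0, 0, -5.5]], "dr": [[0, 0, 0], [0, 0, 0], [0, 0, 0], [0, 0, 0], [0, 0, 0], [0, 0, 0], [0, 0, 0], [0, 0, 0], [0, 0, 0], [0, 0, 0]]}}

```text
time: 12.02
position: [0.6296, -0.0409, 0.0653]
tool_rot: [-2.016, -2.409, 0.001]
ft_force: [-0.5, 0.8, -4.0]
grip_width: 0.5
grip_force: 60.0
```

Request:
{"fn": "send_rows", "kwargs": {"xyz": [[0, 0, -0.5], [0, 0, -1], [0, 0, -1.5], [0, 0, -1.5], [0, 0, -1.5], [0, 0, -1.5], [0, 0, -1.5], [0, 0, -1.5], [0, 0, -1.5], [0, 0, -1.5]], "dr": [[0, 0, 0], [0, 0, 0], [0, 0, 0], [0, 0, 0], [0, 0, 0], [0, 0, 0], [0, 0, 0], [0, 0, 0], [0, 0, 0], [0, 0, 0]]}}

```text
time: 12.85
position: [0.6295, -0.0408, 0.066]
tool_rot: [-2.016, -2.409, 0.0]
ft_force: [5.6, 0.0, -21.8]
grip_width: 0.497
grip_force: 60.0
```

The latch holds against an 18 N pull. I'll seat the carrier again and let it go.

Request:
{"fn": "send_rows", "kwargs": {"xyz": [[0, 0, 1], [0, 0, 2], [0, 0, 3], [0, 0, 4], [0, 0, 5], [0, 0, 6], [0, 0, 6.5], [0, 0, 6.5], [0, 0, 6.5], [0, 0, 6.5]], "dr": [[0, 0, 0], [0, 0, 0], [0, 0, 0], [0, 0, 0], [0, 0, 0], [0, 0, 0], [0, 0, 0], [0, 0, 0], [0, 0, 0], [0, 0, 0]]}}

```text
time: 13.68
position: [0.6304, -0.0408, 0.0638]
tool_rot: [2.015, 2.408, -0.001]
ft_force: [-5.3, 0.0, 8.8]
grip_width: 0.499
grip_force: 60.0
```

Request:
{"fn": "send_rows", "kwargs": {"xyz": [[0, 0, 0], [0, 0, 0], [0, 0, 0], [0, 0, 0], [0, 0, 0], [0, 0, 0], [0, 0, 0], [0, 0, 0], [0, 0, 0], [0, 0, 0]], "dr": [[0, 0, 0], [0, 0, 0], [0, 0, 0], [0, 0, 0], [0, 0, 0], [0, 0, 0], [0, 0, 0], [0, 0, 0], [0, 0, 0], [0, 0, 0]], "jaw": 87}}

```text
time: 14.52
position: [0.6296, -0.0408, 0.0604]
tool_rot: [2.016, 2.409, -0.0]
ft_force: [-0.5, -0.0, -0.1]
grip_width: 0.996
grip_force: 0.0
```

```bash
python3 - <<'E'
from h import *
s=get_state();print(s["position"],s["ft_force"],goto((.6295,-.041,.20),.18),goto((.473,-.143,.20),.262))
E
```

```text
[ 0.62964133 -0.04084876  0.06044772] [-0.46771344 -0.00356144 -0.14501579] (array([  -0.2,   -0.2, -139.6]), array([-0.0002,  0.0003, -0.0025])) (array([ -72.9, -172.2, -139.5]), array([-0.0002,  0.0003, -0.0845]))
```

Request:
{"fn": "send_rows", "kwargs": {"xyz": [[0, 0, -10], [0, 0, -30], [0, 0, -60], [0, -5, -90], [-10, -25, -110], [-25, -60, -115], [-40, -95, -110], [-55, -130, -100], [-68, -160, -85], [-73, -172, -70]], "dr": [[0, 0, 0], [0, 0, 0], [0, 0, 0], [0, 0, 0], [0, 0, -0.02], [0, 0, -0.04], [0, 0, -0.06], [0, 0, -0.08], [0, 0, -0.0845], [0, 0, -0.0845]]}}

```text
time: 15.35
position: [0.4698, -0.1467, 0.131]
tool_rot: [1.917, 2.487, -0.006]
ft_force: [0.4, 0.5, -0.4]
grip_width: 0.998
grip_force: 0.0
```

Request:
{"fn": "send_rows", "kwargs": {"xyz": [[0, 0, 0], [0, 0, 0], [0, 0, 0], [0, 0, 0], [0, 0, 0], [0, 0, 0], [0, 0, 0], [0, 0, 0], [0, 0, 0], [0, 0, 0]], "dr": [[0, 0, 0], [0, 0, 0], [0, 0, 0], [0, 0, 0], [0, 0, 0], [0, 0, 0], [0, 0, 0], [0, 0, 0], [0, 0, 0], [0, 0, 0]]}}

```text
time: 16.18
position: [0.4733, -0.143, 0.1306]
tool_rot: [1.912, 2.493, -0.0]
ft_force: [-0.3, -1.4, -0.6]
grip_width: 1.002
grip_force: 0.0
```

```bash
python3 - <<'E'
from h import *
s=get_state(); im=get_image("wrist")[:,:,::-1]; sd=get_image("side")[:,:,::-1]
print(s["position"],s["tool_rot"],goto((.473,-.143,.038),.262))
np.save("s5.npy",np.r_[s["position"],s["tool_rot"]])
cv2.imwrite("pics/w5.png",im);cv2.imwrite("pics/s5.png",sd)
u,v=map(int,proj("side",(.63,-.04,.06)));print(u,v)
out=np.zeros((600,800,3),np.uint8); out[:480,:400]=im[:,120:520]; out[:300,400:]=cv2.resize(sd[v-34:v+41,u-50:u+50],(400,300),interpolation=cv2.INTER_CUBIC)
cv2.imwrite("pics/w5c.png",out)
E
```

```text
[ 0.47328523 -0.14296786  0.13055992] [ 1.91208308e+00  2.49260177e+00 -4.26100694e-04] (array([ 0.1, -0.2, 92.6]), array([-0.0002,  0.0003, -0.0001]))
301 233
```

View pics/w5c.png

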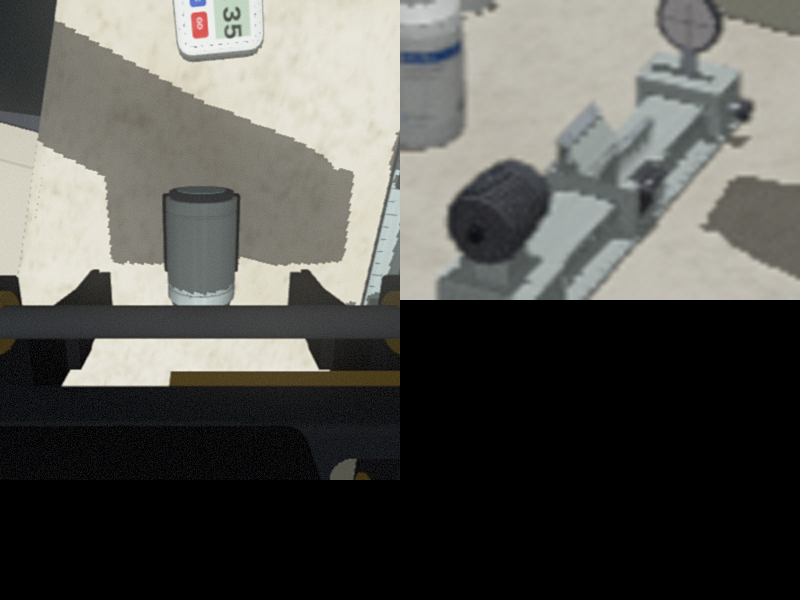

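The carrier sits flat on the rail. The barrel is aligned with the tool (sides at u 283–359, far end at row ~186).

```bash
python3 - <<'E'
from h import *
v=np.load("s5.npy"); s=dict(position=v[:3],tool_rot=v[3:]); t=R.from_rotvec(v[3:])
for uv,z in(((321,186),.0595),((321,193),.062)): print((1000*t.inv().apply(onz("wrist",uv,z,s)-v[:3])).round(1))
E
```

```text
[44.4 -0.1 71. ]
[40.5 -0.1 68.6]
```

Request:
{"fn": "send_rows", "kwargs": {"xyz": [[0, 0, 8], [0, 0, 25], [0, 0, 42], [0, 0, 58], [-0.5, 0, 70], [-0.5, 0, 80], [-0.5, 0, 88], [-0.5, 0, 92], [-0.5, 0, 92.6], [-0.5, 0, 92.6]], "dr": [[0, 0, 0], [0, 0, 0], [0, 0, 0], [0, 0, 0], [0, 0, 0], [0, 0, 0], [0, 0, 0], [0, 0, 0], [0, 0, 0], [0, 0, 0]]}}

```text
time: 17.12
position: [0.4736, -0.1436, 0.0381]
tool_rot: [1.912, 2.492, -0.0]
ft_force: [0.4, -0.2, 0.0]
grip_width: 1.003
grip_force: 0.0
```

Request:
{"fn": "send_rows", "kwargs": {"xyz": [[0, 0, 0], [0, 0, 0], [0, 0, 0], [0, 0, 0], [0, 0, 0], [0, 0, 0], [0, 0, 0], [0, 0, 0], [0, 0, 0], [0, 0, 0]], "dr": [[0, 0, 0], [0, 0, 0], [0, 0, 0], [0, 0, 0], [0, 0, 0], [0, 0, 0], [0, 0, 0], [0, 0, 0], [0, 0, 0], [0, 0, 0]], "jaw": 36, "grip_force": 40}}

```text
time: 17.95
position: [0.4742, -0.1434, 0.0383]
tool_rot: [1.911, 2.492, 0.001]
ft_force: [2.8, 0.6, -0.8]
grip_width: 0.538
grip_force: 40.0
```

```bash
python3 - <<'E'
from h import *
s=get_state();print(s["position"],s["ft_force"],s["torque"],goto((.473,-.143,.15),.262),goto((.6302,-.0408,.15),.177))
E
```

```text
[ 0.47416021 -0.14344518  0.0382869 ] [ 2.7616164   0.6079449  -0.75921137] [ 0.17561737 -0.69149085  0.01826245] (array([   0.6,   -0.8, -111.7]), array([0.0014, 0.0007, 0.0001])) (array([  58.6,  177.5, -111.5]), array([0.0014, 0.0007, 0.0851]))
```

Request:
{"fn": "send_rows", "kwargs": {"xyz": [[0, 0, -3], [0, 0, -15], [0, 0, -35], [0, 0, -60], [0, 0, -85], [4, 10, -105], [12, 35, -112], [22, 65, -112], [32, 95, -112], [42, 125, -112]], "dr": [[0, 0, 0], [0, 0, 0], [0, 0, 0], [0, 0, 0], [0, 0, 0], [0, 0, 0.01], [0, 0, 0.025], [0, 0, 0.04], [0, 0, 0.055], [0, 0, 0.07]]}}

```text
time: 18.78
position: [0.5836, -0.0706, 0.1508]
tool_rot: [2.001, 2.422, -0.003]
ft_force: [0.5, -0.4, -1.7]
grip_width: 0.539
grip_force: 40.0
```

Request:
{"fn": "send_rows", "kwargs": {"xyz": [[8, 25, 0], [13, 40, 0], [15, 48, 0], [16, 52, 0], [16, 52, 0], [16, 52, 0], [16, 52, 0], [16, 52, 0], [16, 52, 0], [16, 52, 0]], "dr": [[0, 0, 0.01], [0, 0, 0.015], [0, 0, 0.015], [0, 0, 0.015], [0, 0, 0.015], [0, 0, 0.015], [0, 0, 0.015], [0, 0, 0.015], [0, 0, 0.015], [0, 0, 0.015]]}}

```text
time: 19.62
position: [0.6309, -0.0456, 0.1502]
tool_rot: [2.017, 2.408, -0.001]
ft_force: [-1.2, -0.3, -1.5]
grip_width: 0.54
grip_force: 40.0
```

```bash
python3 - <<'E'
from h import *
s=get_state();im=get_image("wrist")[:,:,::-1];print(s["position"],s["ft_force"],s["torque"],goto((.6302,-.0408,.110),.177))
np.save("s6.npy",np.r_[s["position"],s["tool_rot"]])
cv2.imwrite("pics/w6.png",im)
E
```

```text
[ 0.63091798 -0.04559952  0.15015747] [-1.24292461 -0.26560778 -1.54959858] [ 0.03571823 -0.05807022 -0.02286143] (array([ 4.7,  0. , 40.1]), array([-0.0001,  0.0007, -0.0005]))
```

View pics/w6.png

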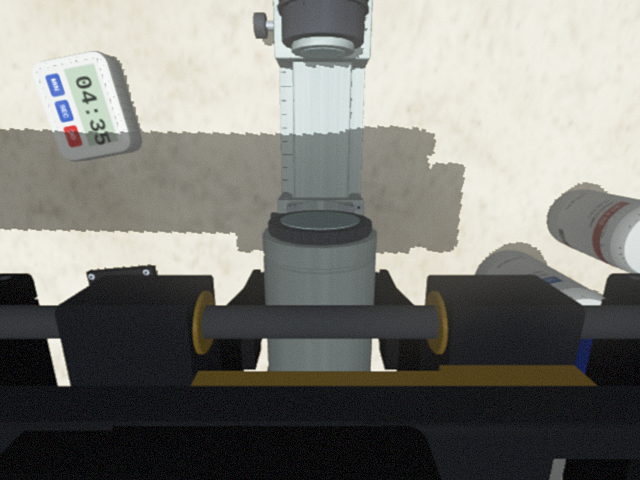

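The barrel is held and aligned. The carrier's base plate far edge shows at row ~199 (u 278–362), with the barrel end face between rows 210 and 243.

```bash
python3 - <<'E'
from h import *
v=np.load("s6.npy"); s=dict(position=v[:3],tool_rot=v[3:]); t=R.from_rotvec(v[3:])
f=lambda uv,z:(1000*t.inv().apply(onz("wrist",uv,z,s)-v[:3])).round(1)
print("plate",f((278,199),.044),f((362,199),.044))
for r in(234,240,244): print("ring top",r,f((320,r),.150+.0215),f((320,r),.150+.024))
print("ring bottom",f((320,210),.150-.0215))
E
```

```text
plate [ 30.4 -30.5 106.1] [ 30.5  29.2 106.1]
ring top 234 [ 39.2  -0.7 -21.4] [ 39.8  -0.7 -23.9]
ring top 240 [ 36.9  -0.7 -21.4] [ 37.6  -0.7 -23.9]
ring top 244 [ 35.4  -0.7 -21.4] [ 36.2  -0.7 -23.9]
ring bottom [39.4 -0.7 21.6]
```

Request:
{"fn": "send_rows", "kwargs": {"xyz": [[3, 0, 3], [5.5, 0, 12], [5.5, 0, 24], [5.5, 0, 36], [5.5, 0, 45], [5.5, 0, 51], [5.5, 0, 55], [5.5, 0, 58], [5.5, 0, 59], [5.5, 0, 60]], "dr": [[0, 0, 0], [0, 0, 0], [0, 0, 0], [0, 0, 0], [0, 0, 0], [0, 0, 0], [0, 0, 0], [0, 0, 0], [0, 0, 0], [0, 0, 0]]}}

```text
time: 20.5
position: [0.6306, -0.0396, 0.0902]
tool_rot: [2.016, 2.408, 0.0]
ft_force: [-0.5, -0.1, -2.3]
grip_width: 0.544
grip_force: 40.0
```

Request:
{"fn": "send_rows", "kwargs": {"xyz": [[0, 0, 0.5], [0, 0, 1], [0, 0, 1.5], [0, 0, 2], [0, 0, 2.5], [0, 0, 3], [0, 0, 3.5], [0, 0, 4], [0, 0, 4.5], [0, 0, 5]], "dr": [[0, 0, 0], [0, 0, 0], [0, 0, 0], [0, 0, 0], [0, 0, 0], [0, 0, 0], [0, 0, 0], [0, 0, 0], [0, 0, 0], [0, 0, 0]]}}

```text
time: 21.33
position: [0.6303, -0.0396, 0.0849]
tool_rot: [2.016, 2.409, -0.0]
ft_force: [0.3, -0.3, -2.7]
grip_width: 0.544
grip_force: 40.0
```

```bash
python3 - <<'E'
from h import *
s=get_state();t=R.from_rotvec(s["tool_rot"]).inv();print(s["position"],s["ft_force"],s["torque"],"tool f",t.apply(s["ft_force"]),t.apply(s["torque"]),goto((.6302,-.0402,.0843),.177))
E
```

```text
[ 0.63026063 -0.03957277  0.08489319] [ 0.3491618  -0.30898149 -2.65230952] [ 0.03456056 -0.06786025  0.00513587] tool f [-0.36467317  0.28961944  2.65240709] [-0.0728859   0.02207558 -0.00511241] (array([-0.6, -0.2,  0.6]), array([-0.0001,  0.0004, -0.0001]))
```

Request:
{"fn": "send_rows", "kwargs": {"xyz": [[0, 0, 0.2], [0, 0, 0.4], [0, 0, 0.6], [0, 0, 0.8], [0, 0, 1], [0, 0, 1.2], [0, 0, 1.4], [0, 0, 1.4], [0, 0, 1.4], [0, 0, 1.4]], "dr": [[0, 0, 0], [0, 0, 0], [0, 0, 0], [0, 0, 0], [0, 0, 0], [0, 0, 0], [0, 0, 0], [0, 0, 0], [0, 0, 0], [0, 0, 0]]}}

```text
time: 22.17
position: [0.6304, -0.0395, 0.0843]
tool_rot: [2.016, 2.409, -0.001]
ft_force: [-3.4, 0.7, 5.9]
grip_width: 0.545
grip_force: 40.0
```

```bash
cat > st.py <<'E'
from h import *
s=get_state();t=R.from_rotvec(s["tool_rot"]).inv();print(s["time"],s["position"].round(4),"tool f",t.apply(s["ft_force"]).round(2),t.apply(s["torque"]).round(3))
E
python3 st.py
```

```text
22.1667 [ 0.6304 -0.0395  0.0843] tool f [ 1.25 -3.23 -5.94] [0.645 0.082 0.076]
```

Request:
{"fn": "send_rows", "kwargs": {"xyz": [[0, -0.1, 0], [0, -0.2, 0], [0, -0.3, 0.1], [0, -0.4, 0.2], [0, -0.5, 0.3], [0, -0.5, 0.4], [0, -0.5, 0.5], [0, -0.5, 0.5], [0, -0.5, 0.5], [0, -0.5, 0.5]], "dr": [[0, 0, 0], [0, 0, 0], [0, 0, 0], [0, 0, 0], [0, 0, 0], [0, 0, 0], [0, 0, 0], [0, 0, 0], [0, 0, 0], [0, 0, 0]]}}

```text
time: 23.0
position: [0.6303, -0.0396, 0.0842]
tool_rot: [2.016, 2.408, 0.0]
ft_force: [-2.6, 0.9, 7.7]
grip_width: 0.54
grip_force: 40.0
```

```bash
python3 st.py
```

```text
23.0 [ 0.6303 -0.0396  0.0842] tool f [ 1.32 -2.39 -7.67] [0.503 0.021 0.043]
```

Request:
{"fn": "send_rows", "kwargs": {"xyz": [[0, -0.2, 0], [0, -0.4, 0], [0, -0.6, 0], [0, -0.8, 0], [0, -1.0, 0.1], [0, -1.2, 0.2], [0, -1.2, 0.2], [0, -1.2, 0.2], [0, -1.2, 0.2], [0, -1.2, 0.2]], "dr": [[0, 0, 0], [0, 0, 0], [0, 0, 0], [0, 0, 0], [0, 0, 0], [0, 0, 0], [0, 0, 0], [0, 0, 0], [0, 0, 0], [0, 0, 0]]}}

```text
time: 23.83
position: [0.6302, -0.0396, 0.0842]
tool_rot: [2.015, 2.407, 0.003]
ft_force: [-0.3, 0.6, 5.8]
grip_width: 0.54
grip_force: 40.0
```

```bash
python3 st.py
```

```text
23.8333 [ 0.6302 -0.0396  0.0842] tool f [ 0.59 -0.14 -5.83] [-0.017  0.04   0.02 ]
```

Request:
{"fn": "send_rows", "kwargs": {"xyz": [[0, -0.1, 0.1], [0, -0.2, 0.3], [0, -0.3, 0.5], [0, -0.4, 0.7], [0, -0.5, 0.9], [0, -0.5, 0.9], [0, -0.5, 0.9], [0, -0.5, 0.9], [0, -0.5, 0.9], [0, -0.5, 0.9]], "dr": [[0, 0, 0], [0, 0, 0], [0, 0, 0], [0, 0, 0], [0, 0, 0], [0, 0, 0], [0, 0, 0], [0, 0, 0], [0, 0, 0], [0, 0, 0]]}}

```text
time: 24.67
position: [0.6302, -0.0396, 0.0842]
tool_rot: [2.014, 2.406, 0.004]
ft_force: [-0.4, 0.6, 9.2]
grip_width: 0.541
grip_force: 40.0
```

```bash
python3 st.py
```

```text
24.6667 [ 0.6302 -0.0396  0.0842] tool f [ 0.67 -0.23 -9.2 ] [0.188 0.081 0.02 ]
```

```bash
python3 - <<'E'
from h import *
sd=get_image("side")[:,:,::-1]; im=get_image("wrist")[:,:,::-1]
u,v=map(int,proj("side",(.63,-.04,.08)))
out=np.zeros((480,800,3),np.uint8); out[:300,:400]=cv2.resize(sd[v-34:v+41,u-50:u+50],(400,300),interpolation=cv2.INTER_CUBIC); out[:,400:]=im[:,120:520]
cv2.imwrite("pics/f.png",out)
E
python3 st.py
```

```text
24.7667 [ 0.6302 -0.0396  0.0842] tool f [ 0.68 -1.76 -9.52] [0.14  0.026 0.087]
```

View pics/f.png

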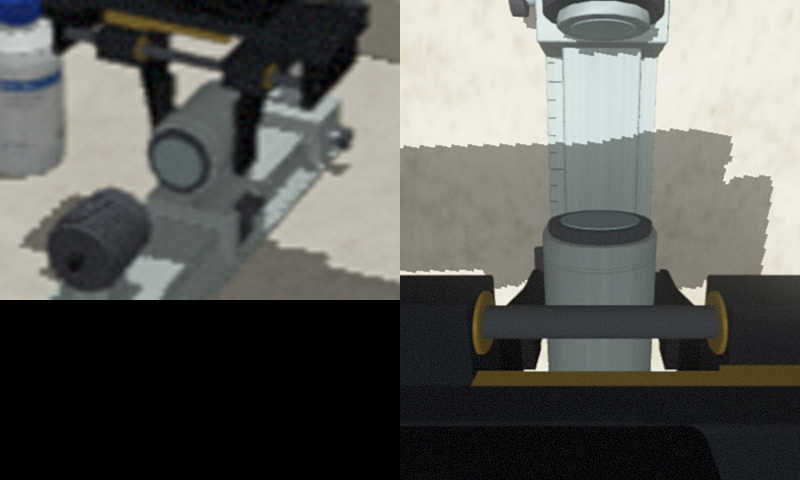

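The barrel lies in the V, held and pressed. I'll hand the job in.

```bash
python3 -c "
from bench import *
print(close_job())"
```

```text
the job is handed in; nothing more can be done
None
```

The carrier is snapped onto the rail about midway and sits flat; its latch held against an 18 N upward pull. The barrel lies in the V, still gripped, with a downward push of about 9–10 N and little sideways force. The job was handed in at about 25 s; no verdict was shown.

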